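# Chock the press roller, then lift the keeper bail

## Task

Free the rubber roller on the sloping rack for cleaning without letting it roll: set the wooden wedge on the bed below it, sloping face towards it and midway between the keeper bail's toes, and push it uphill until the roller is pressed firmly against the rear stop (about 15 N, kept up for a second; over 40 N dents the rubber). Only then swing the bail wide open by its top bar and leave it up, with the wedge in place, the roller still and the other things on the bench undisturbed.

Things in the scene. Friction and masses are not known exactly. Their poses are not given: they have to be found in the camera images.
- bed: Plywood board tilted 0.14 rad, 240 mm wide (x), top face from y = -165 (low end; 12 mm catch lip from -157) to +85 mm. Origin on the top face under the roller's start, mid-width, 45 mm above the bench; x along the roller, y up the slope, z normal. A fixed steel rear stop, 120 mm wide and 38 mm high, stands uphill, its face 3 to 13 mm behind the roller's start: set anew each time, to be felt.
- roller: Black rubber roller lying across the slope: 56 mm diameter, 150 mm long, 18 mm steel journals 12 mm out at each end; 0.55 to 0.9 kg. Origin at its centre; x is its axis; y, z turn as it rolls. Starts leaning downhill on the bail's toes; unheld it rolls down. Pushed by the chock it first rolls uphill at about 1 to 5 N; at the rear stop the force climbs steeply.
- chock: Loose wooden wedge 75 mm long (y), 50 wide (x), 40 high, 0.3 kg. Origin: centre of underside, z up. From a 4 mm thin edge at y = +37 a 40-degree face rises to the flat top over y = -6 to -38 mm (grip there, across x). Starts flat on the bench; it and the plain block swap places. Touching the roller, its origin is about 53 mm downhill of the roller's axis. Stays on the bed by friction.
- chock_tip (a point): Middle of the chock's thin front edge, 37 mm along its y from its origin and 2 mm above its underside.
- bail (a joint): Hinge of the steel keeper bail, rad: 0 closed (two toes below the roller hold it), grows as it swings up and over to the uphill side, end stop 1.7; wide open is over 1.2. Stiff (0.3 N m), stays where left. Toes: 10 mm bars at roller-axis height, 62 to 100 mm each side of the middle; side arms 100 mm from the middle.
- bail_handle (a point): Middle of the bail's top bar: round steel, 12 mm diameter, 200 mm long along the bed's x; when closed 92 mm above the bed and 12 mm uphill of the roller's start (the roller's top is 56 mm above the bed). The bar can turn in the fingers.
- bail_hinge (a point): Middle of the bail's hinge axis, which runs along the bed's x, 58 mm uphill of the bed's origin and 28 mm above the bed. The top bar circles it at 79 mm radius.
- block: Bystander: plain wooden block 50 x 75 x 40 mm (x, y, z), no sloping face, on the bench. Origin at the centre of its underside. Leave alone.
- tin: Bystander: upright tin 72 mm diameter, 85 mm high, on the bench left of the rack. Origin at the centre of its underside. Leave alone.
- tape: Bystander: cardboard ring 100 mm outside, 76 mm inside, 48 mm high, flat on the bench. Origin at the centre of its underside. Leave alone.
Things that resemble listed ones, but are neither listed nor needed, are in the scene too. Leave any turquoise look-alike of the chock alone.

How it is judged:
By the outcome, as a careful person would: the job done as asked, in the order asked, and still so for the second after the job is handed in, with the robot touching nothing.
It also fails if it takes over 64 s, if anything falls off the work surface, if the arm or the gripper's body presses on something with over 40 N, if the wrist force passes 120 N, or if a joint passes its speed limit or range.

## Robot

A 7-joint arm with a two-finger parallel gripper is mounted at the origin on the work surface. World frame = base frame: x ahead of the robot, y to its left, z up, the work surface at z = 0. Lengths are in m, angles in rad, forces in N, time in s.
With the tool pointing down it reaches from about 0.425 to 0.925 m from the base axis. Payload 6.8 kg.
Tool frame: the origin (TCP) lies at the very end of the fingers, on their centre line; the grasp point (between the pads) lies bot.hold_point_z behind it (bot.hold_point_z is the distance from the TCP to the grasp point, in m); x points along the fingers, z is the direction in which the jaws open and shut, and the axes are right-handed (so a half turn about x gives the same grasp; the last joint's range is limited). The gripper opens to 85 mm and grips with 20 to 120 N. Pads are 22 mm wide; open, the fingers measure 114 mm over their backs; the gripper's body (76 mm by 85 mm) begins 54 mm behind the grasp point. The pads swing forward as they close: fully open they stand 13 mm farther back than shut.
Start: joints at [-1.264, 0.477, 0.022, 1.555, -0.011, 1.109, -0.083], TCP at [0.272, 0.618, 0.231] pointing down, gripper open.
Joint ranges: [-2.96, 2.96], [-0.34, 2.1], [-1.41, 1.46], [0.24, 2.44], [-1.37, 4.51], [0.17, 1.92], [-2.96, 2.96]. Speed limits (rad/s): [2.39, 2.39, 3.14, 3.14, 3.14, 3.14, 3.14].

## Interface

Orientations are given as a unit quaternion [w, x, y, z].
In Python, from station import bot gives the robot as it stands.
- The arm moves only by the tool drive_tool, never from a script. Its arguments are lists of equal length, an entry for each row: "slide": the shift along the world's x, y, z in mm, a list of three; "turn": the turn, a rotation vector about the world's x, y, z in rad, a list of three; "gripper": the opening, from 0 (shut) to 1 (fully open). A call has 1 to 10 rows; each row is the pose to reach, as a shift and turn from the pose measured when the call began; what a row does not reach only later rows make up. A row lasts 1/10 s, in which the tool goes at most 50 mm and 8.59 degrees, less where a joint would pass 70% of its speed; a pose out of reach is approached as far as the arm can. A call with a gripper value outside its range is refused whole. The fingers move at their own pace and stop on an object; "squeeze" is the grip in N (left out, the last holds). Time passes only in rows, so rows that repeat a pose let the fingers close. It gives the time, the measured TCP pose, the force and the opening at its end, in the units of the state.
- bot.get_obs(): the state, without advancing time (a new reading comes with each control period).
- bot.read_camera(name): name is "scene" or "top" or "wrist"; returns a dict with "color" (420x560x3 uint8, red, green, blue), "fovy" (degrees; the focal length in pixels is half the picture's height over the tangent of half this angle, whatever the lens; pixels are square), "cx", "cy" (the principal point, pixels), "R" (3x3) and "t" (3): a world point X has camera coordinates R X + t. Camera axes: x right, y down, z forward; pixel columns grow to the right and rows downward; lengths in m; the calibration is good to about 2 mm. The wrist camera is an equidistant fisheye: a pixel r from the principal point sees the ray r / f radians off the axis. A picture is of the moment at which its call begins. There is no depth.
- bot.hand_in(): hands the job in, once; it reports no verdict.
The state is a dict: "t": time; "q": joint angles; "joint_vel": joint speeds; "joint_torque": joint torques, N m; "eef_pos": TCP position; "tool_rot": TCP orientation; "contact_force": force on the tool from outside, world axes, zero at the start; "torque": the same for the moment, N m; "gripper_width": opening from 0.0 (shut) to 1.0 (fully open).
Only numpy, scipy, OpenCV 4.12 (cv2) and the standard library are available. Lean on these libraries where they do the work, as an engineer would, in place of code of your own. Each camera call takes 0.05 s, during which the arm holds its last target.

## Working session

There is one attempt and no reset: what is moved stays moved. The work goes in short steps, Python scripts to look and compute and a tool call to move; the robot and the scene stay as the last step left them, time stands still between calls to the robot, and variables do not carry over. Pictures are saved under pics/ and viewed, and the job is handed in when it is done.

Besides the shell and the picture viewer there is one more tool, called after "Call:" as name(argument=value, ...), one argument or row to a line, values as JSON. drive_tool: Moves the arm, as the interface text tells. Its arguments: {"type":"object","properties":{"slide":{"type":"array"},"turn":{"type":"array"},"gripper":{"type":"array"},"squeeze":{"type":"number"}},"required":["slide","turn","gripper"]}

```bash
ls; mkdir -p pics; python3 - <<'E'
from station import bot
import cv2
for n in ["scene","top","wrist"]:
    c=bot.read_camera(n); cv2.imwrite(f"pics/{n}0.png",cv2.cvtColor(c["color"],cv2.COLOR_RGB2BGR))
    print(n,c["fovy"],c["cx"],c["cy"],c["R"].round(4).tolist(),c["t"].round(4).tolist())
o=bot.get_obs();print(o, bot.hold_point_z)
E
```

```text
pics
scene 55.180503863076844 276.33341624319655 211.8533605207729 [[-0.8508, 0.5251, -0.0183], [0.3698, 0.5738, -0.7307], [-0.3732, -0.6285, -0.6824]] [0.4304, -0.1056, 1.2274]
top 44.94347013466617 270.0677155367812 211.55406115958883 [[-0.022, -0.9995, -0.0231], [-0.9955, 0.024, -0.0913], [0.0918, 0.021, -0.9956]] [0.0308, 0.5303, 1.4066]
wrist 65.70646984690485 278.5683295470113 205.87050548965425 [[0.4036, 0.915, -0.0013], [0.8818, -0.3886, 0.2673], [0.2441, -0.109, -0.9636]] [-0.6744, -0.0344, 0.3781]
{'t': 0.15, 'q': array([-1.26409775,  0.47763612,  0.02238258,  1.55617423, -0.01151389,
        1.10930917, -0.08309539]), 'joint_vel': array([ 0.00023316, -0.0021623 ,  0.00117479, -0.00113736, -0.00037499,
       -0.00081877,  0.00117458]), 'joint_torque': array([ 1.91572588e-03, -5.96922863e+01,  1.60969276e+00, -2.81486249e+01,
        1.26400575e-02,  6.52696181e-03,  6.45202590e-05]), 'eef_pos': array([0.27187316, 0.61734905, 0.23055356]), 'tool_rot': array([ 0.59185224, -0.38662206,  0.59263871,  0.38602288]), 'contact_force': array([-0.15512634, -0.89049676,  0.10670605]), 'torque': array([ 0.03773724, -0.01703374,  0.03332304]), 'gripper_width': 1.0028452811164763} 0.0187
```

View pics/scene0.png

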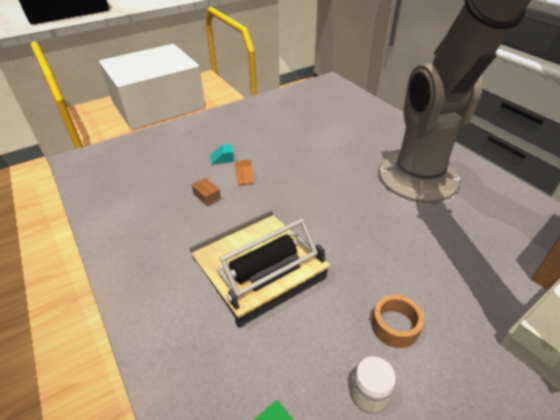

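View pics/top0.png

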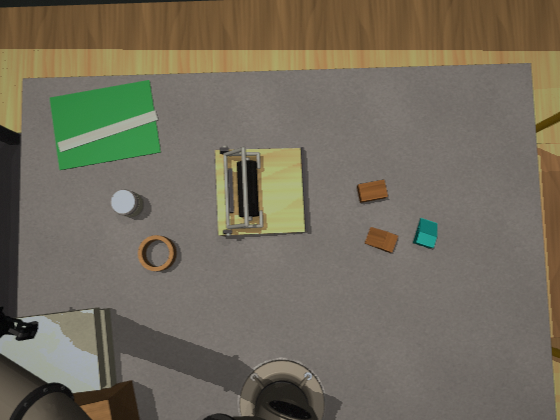

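View pics/wrist0.png

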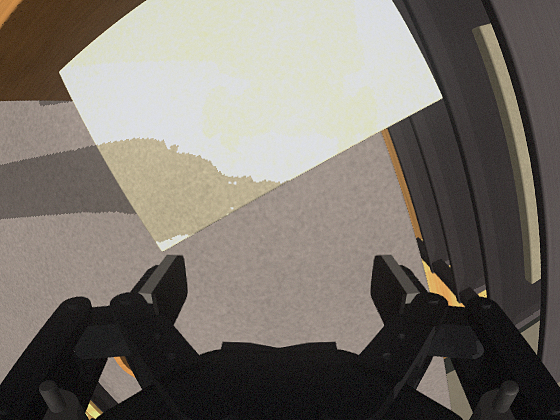

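Candidates for the wedge in the top view: (373,190) brown, (381,239) brown, (427,233) turquoise (excluded). I'll crop in on them.

```bash
python3 - <<'E'
import cv2,numpy as np
t=cv2.imread("pics/top0.png");s=cv2.imread("pics/scene0.png")
a=cv2.resize(t[170:260,340:460],(480,360),interpolation=cv2.INTER_CUBIC)
b=cv2.resize(s[135:210,185:265],(320,300),interpolation=cv2.INTER_CUBIC)
im=np.zeros((360,800,3),np.uint8);im[:,:480]=a;im[:300,480:]=b
cv2.imwrite("pics/crop1.png",im)
a=cv2.resize(t[135:250,200:320],(720,690),interpolation=cv2.INTER_CUBIC)
cv2.imwrite("pics/crop2.png",a[:600])
b=cv2.resize(s[205:325,185:335],(750,600),interpolation=cv2.INTER_CUBIC)
cv2.imwrite("pics/crop3.png",b)
E
```

```text
(no output)
```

View pics/crop1.png

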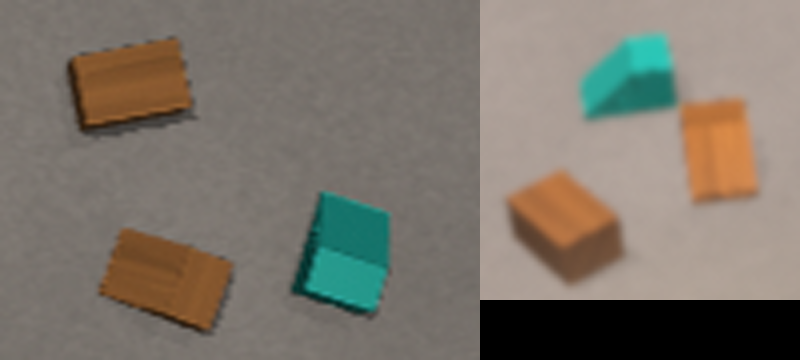

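View pics/crop2.png

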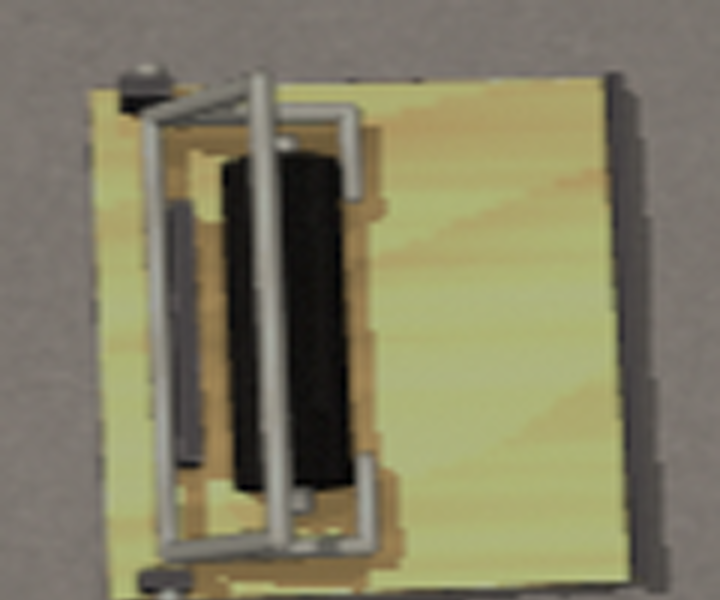

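View pics/crop3.png

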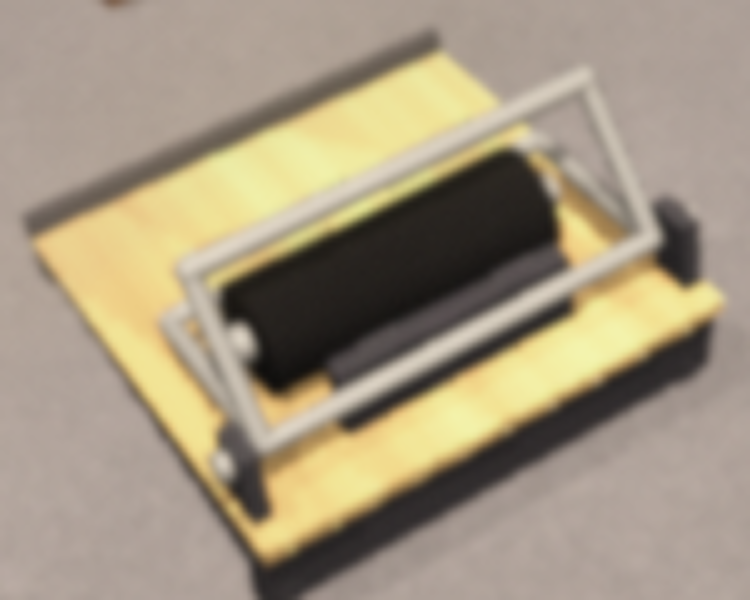

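The brown piece at (381,239) shows a two-part top (lit slope and flat), and the scene view shows a sloping face, so it is the chock. (373,190) shows vertical sides, so it is the block. Next I fit poses for the chock and bed.

```bash
cat > h.py <<'E'
import numpy as np,cv2
from scipy.optimize import minimize,least_squares
from scipy.spatial.transform import Rotation as Ro
def proj(c,X):
    X=np.atleast_2d(X); p=X@np.array(c["R"]).T+np.array(c["t"])
    f=210/np.tan(np.radians(c["fovy"])/2)
    if c.get("fish"):
        r=np.hypot(p[:,0],p[:,1]); th=np.arctan2(r,p[:,2]); k=f*th/np.maximum(r,1e-9)
        return np.c_[c["cx"]+k*p[:,0],c["cy"]+k*p[:,1]]
    return np.c_[c["cx"]+f*p[:,0]/p[:,2],c["cy"]+f*p[:,1]/p[:,2]]
W=np.array([[x,y,z] for x in(-25,25) for y,z in((37.5,0),(37.5,4),(-6,40),(-38,40),(-38,0))])/1000
BLK=np.array([[x,y,z] for x in(-25,25) for y in(-37.5,37.5) for z in (0,40)])/1000
def place(P,x,y,yaw,z=0): return P@Ro.from_euler('z',yaw).as_matrix().T+[x,y,z]
def bedR(yaw): # slope up along y
    return Ro.from_euler('z',yaw).as_matrix()@Ro.from_euler('x',0.14).as_matrix()
def bedpts(P,x,y,yaw): return np.asarray(P)@bedR(yaw).T+[x,y,0.045]
def hullmask(uv,S=4):
    m=np.zeros((420*S,560*S),np.uint8)
    h=cv2.convexHull(np.float32((uv+0.5)*S-0.5)).astype(np.int32); cv2.fillConvexPoly(m,h,255)
    return cv2.resize(m,(560,420),interpolation=cv2.INTER_AREA)/255.
def fit(views,masks,fn,p0,roi):
    def cost(p):
        e=0
        for c,m,(a,b,u,v) in zip(views,masks,roi):
            e+=np.abs(hullmask(proj(c,fn(p)))-m)[b:v,a:u].sum()/m[b:v,a:u].sum()
        return e
    s=minimize(cost,p0,method="Nelder-Mead",options=dict(initial_simplex=np.array([p0]+[np.array(p0)+d for d in np.diag([.01,.01,.15])]),xatol=1e-4,fatol=1e-4))
    return s.x,s.fun
E
python3 - <<'E'
from h import *
from station import bot
T=bot.read_camera("top");S=bot.read_camera("scene")
import pickle;pickle.dump((T,S),open("ts.pkl","wb"))
def ray(c,u,v,z):
    f=210/np.tan(np.radians(c["fovy"])/2);d=np.array(c["R"]).T@np.array([(u-c["cx"])/f,(v-c["cy"])/f,1]);C=-np.array(c["R"]).T@c["t"]
    return C+d*(z-C[2])/d[2]
print("tin",ray(T,124,203,.04),"tape",ray(T,157,254,.02),"turq",ray(T,427,233,.02))
print(ray(T,373,190,.03),ray(T,381,239,.03),ray(T,260,190,.045))
def seg(c):
    h=cv2.cvtColor(c["color"],cv2.COLOR_RGB2HSV);return h
hT,hS=seg(T),seg(S)
for c,p in((T,(381,239)),(T,(373,190)),(T,(275,190)),(T,(400,210)),(S,(245,172)),(S,(206,190)),(S,(245,165)),(S,(225,175))):
    print(p,cv2.cvtColor(c["color"],cv2.COLOR_RGB2HSV)[p[1],p[0]])
def msk(h): return ((h[...,1]>95)&(h[...,0]<20)).astype(float)
rT=[(362,222,402,258),(352,174,394,207)];rS=[(230,154,262,190),(188,174,226,208)]
for i,(P,u) in enumerate(((W,(381,239)),(BLK,(373,190)))):
    x=ray(T,*u,.02)
    for nm,vs,ms,ro in (("both",[T,S],[msk(hT),msk(hS)],[rT[i],rS[i]]),("T",[T],[msk(hT)],[rT[i]])):
      for y0 in (-.3,.0,.3):
        print(i,nm,*fit(vs,ms,lambda p:place(P,*p),[x[0],x[1],y0],ro))
yel=lambda h:((h[...,0]>16)&(h[...,0]<35)&(h[...,1]>60)&(h[...,2]>90)).astype(float)
# bed via hull of yellow
for c,h,r,n in((T,hT,(205,140,320,245),"T"),(S,hS,(180,205,335,325),"S")):
    m=np.zeros(h.shape[:2]);m[r[1]:r[3],r[0]:r[2]]=yel(h)[r[1]:r[3],r[0]:r[2]]
    cv2.imwrite(f"pics/m{n}.png",np.uint8(cv2.resize(m[r[1]:r[3],r[0]:r[2]],None,fx=4,fy=4,interpolation=0)*255))
E
```

```text
tin [0.56347087 0.42835827 0.04      ] tape [0.41873547 0.34023467 0.02      ] turq [ 0.46043141 -0.41902941  0.02      ]
[ 0.58408279 -0.27176585  0.03      ] [ 0.44627169 -0.28834871  0.03      ] [0.59001962 0.04485566 0.045     ]
(381, 239) [ 14 170 129]
(373, 190) [ 14 169 134]
(275, 190) [ 33  91 180]
(400, 210) [ 14  23 121]
(245, 172) [ 13 167 212]
(206, 190) [ 13 161 174]
(245, 165) [ 13 173 192]
(225, 175) [ 12  32 178]
0 both [ 0.4446208  -0.28906527 -0.39643671] 0.18139625241921295
0 both [ 0.44460341 -0.28893461 -0.39769705] 0.1870446782900598
0 both [ 0.44458093 -0.28916782 -0.39669325] 0.18139625241921295
0 T [ 0.44589043 -0.29028667 -0.3893037 ] 0.05302047289504037
0 T [ 0.44598321 -0.28989396 -0.39703774] 0.051196655132641294
0 T [ 0.44612979 -0.28962466 -0.39378302] 0.04889705882352941
1 both [ 0.58214477 -0.27034797  0.13843765] 0.27469693127175676
1 both [ 0.58197906 -0.2704857   0.13039562] 0.28554842725465845
1 both [ 0.58188826 -0.27006599  0.15659558] 0.2775544418247019
1 T [ 0.58321653 -0.27032254  0.17689151] 0.07502423022440916
1 T [ 0.58267756 -0.26986142  0.15504294] 0.07564303287855066
1 T [ 0.5826872  -0.27023269  0.17872644] 0.07432341757995974
```

```bash
python3 - <<'E'
from h import *
import pickle;T,S=pickle.load(open("ts.pkl","rb"))
def yel(c,r):
    h=cv2.cvtColor(c["color"],cv2.COLOR_RGB2HSV)
    m=((h[...,0]>16)&(h[...,0]<38)&(h[...,1]>55)&(h[...,2]>70)).astype(np.uint8)
    k=np.zeros_like(m);k[r[1]:r[3],r[0]:r[2]]=m[r[1]:r[3],r[0]:r[2]]
    n,l,st,_=cv2.connectedComponentsWithStats(k);j=1+st[1:,4].argmax();k=(l==j).astype(np.uint8)
    k=cv2.morphologyEx(k,cv2.MORPH_OPEN,np.ones((3,3)))
    hull=cv2.convexHull(cv2.findNonZero(k));o=np.zeros(m.shape,np.uint8);cv2.fillConvexPoly(o,hull,1);return o.astype(float)
rT=(205,140,320,245);rS=(180,205,335,325)
mT,mS=yel(T,rT),yel(S,rS)
for lo in(-165,-157):
  P=np.array([[x,y,0] for x in(-120,120) for y in(lo,85)])/1e3
  for n,v,m,r in(("T",[T],[mT],[rT]),("S",[S],[mS],[rS]),("b",[T,S],[mT,mS],[rT,rS])):
    print(lo,n,*fit(v,m,lambda p:bedpts(P,*p),[.59,.085,.03],r))
E
```

```text
-165 T [0.58716428 0.08420197 0.03053337] 0.02625793685025003
-165 S [0.58800254 0.09177911 0.03220522] 0.05609524652388538
-165 b [0.58743509 0.08638469 0.03546732] 0.09329503511147741
-157 T [0.58746639 0.08080713 0.0278939 ] 0.0200449090448071
-157 S [0.58794624 0.09096408 0.03095808] 0.0797647845497276
-157 b [0.58756773 0.08096915 0.02631805] 0.11773738131354156
```

```bash
cat >> h.py <<'E'
def model():
    L=[]
    a=lambda *p:L.append(np.array(p)/1e3)
    a((-120,-165,0),(120,-165,0),(120,85,0),(-120,85,0),(-120,-165,0))
    a((-120,-157,12),(120,-157,12)); a((-120,-157,0),(120,-157,0))
    a((-100,12,92),(100,12,92)); a((-100,58,28),(100,58,28)); a((-100,12,92),(-100,58,28)); a((100,12,92),(100,58,28))
    a((-75,-28,28),(75,-28,28));a((-75,28,28),(75,28,28));a((-75,0,56),(75,0,56))
    a((-87,0,28),(87,0,28))
    return L
def draw(c,b,ch=None,r=None,k=5,out=None):
    im=cv2.cvtColor(c["color"],cv2.COLOR_RGB2BGR);u0,v0,u1,v1=r
    im=cv2.resize(im[v0:v1,u0:u1],None,fx=k,fy=k,interpolation=cv2.INTER_CUBIC)
    Ls=[bedpts(l,*b) for l in model()]
    if ch is not None: Ls+= [ch[[0,1,2,3,4,0]],ch[[5,6,7,8,9,5]]]+[ch[[i,i+5]] for i in range(5)]
    for l in Ls:
        uv=((proj(c,l)-[u0,v0]+.5)*k).astype(np.int32);cv2.polylines(im,[uv.reshape(-1,1,2)],False,(0,0,255),1,cv2.LINE_AA)
    cv2.imwrite(out,im)
E
python3 - <<'E'
from h import *
import pickle;T,S=pickle.load(open("ts.pkl","rb"))
b=(.5874,.0815,.029);ch=place(W,.4458,-.2897,-.394)
draw(T,b,ch,(205,140,325,245),6,"pics/oT.png");draw(S,b,ch,(185,145,335,320),3,"pics/oS.png")
draw(T,b,ch,(355,170,445,260),6,"pics/oC.png")
E
```

```text
(no output)
```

View pics/oT.png

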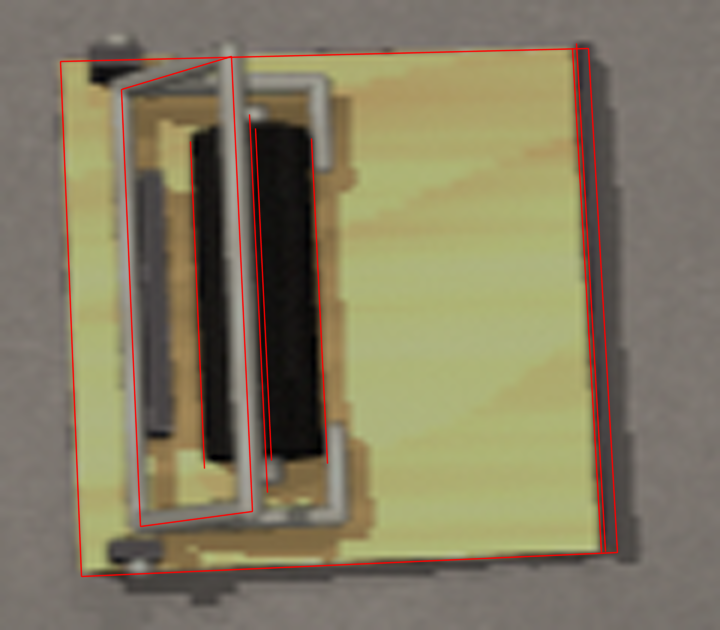

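View pics/oS.png

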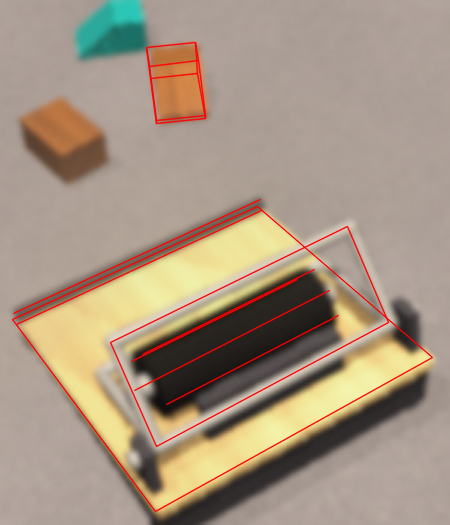

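View pics/oC.png

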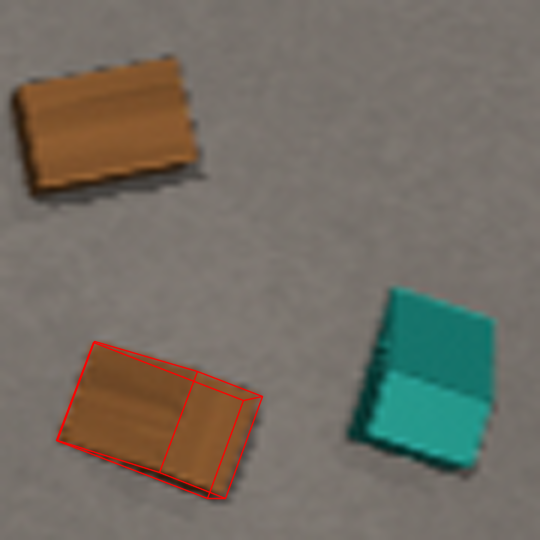

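```bash
cat >> h.py <<'E'
def q2R(q): return Ro.from_quat([q[1],q[2],q[3],q[0]])
def toolR(down,jaw):
    x=np.array(down,float);x/=np.linalg.norm(x);z=np.array(jaw,float);z-=x*(x@z);z/=np.linalg.norm(z)
    return Ro.from_matrix(np.c_[x,np.cross(z,x),z])
def delta(o,pos,R):
    s=(np.array(pos)-o["eef_pos"])*1000;t=(R*q2R(o["tool_rot"]).inv()).as_rotvec();return s.round(1),t.round(4)
def best(o,pos,down,jaw):
    for sg in(1,-1):print(sg,*[a.tolist() for a in delta(o,pos,toolR(down,sg*np.array(jaw)))])
E
python3 - <<'E'
from h import *
from station import bot
o=bot.get_obs();print(q2R(o["tool_rot"]).as_matrix().round(3))
best(o,(.437,-.310,.15),(0,0,-1),(np.cos(-.394),np.sin(-.394),0))
E
```

```text
[[-0.    -0.915  0.403]
 [-0.001  0.403  0.915]
 [-1.    -0.    -0.001]]
1 [165.1, -927.5, -80.8] [0.0004, -0.0009, -1.5499]
-1 [165.1, -927.5, -80.8] [0.0009, 0.0004, 1.5917]
```

Call:
drive_tool(
  slide=[
    [20,-45,0],
    [40,-90,0],
    [60,-135,0],
    [80,-180,0],
    [100,-225,0],
    [118,-270,0],
    [135,-315,0],
    [148,-362,0],
    [158,-410,0],
    [165,-460,0],
  ],
  turn=[
    [0,0,-0.08],
    [0,0,-0.16],
    [0,0,-0.24],
    [0,0,-0.32],
    [0,0,-0.4],
    [0,0,-0.48],
    [0,0,-0.56],
    [0,0,-0.64],
    [0,0,-0.72],
    [0,0,-0.8],
  ],
  gripper=[1,1,1,1,1,1,1,1,1,1],
)

```text
t: 1.25
eef_pos: [0.4373, 0.1561, 0.2311]
tool_rot: [0.696, -0.124, 0.696, 0.124]
contact_force: [0.5, -0.1, -0.0]
gripper_width: 1.002
```

```bash
python3 - <<'E'
from h import *
from station import bot
o=bot.get_obs();print(o["t"],o["eef_pos"],o["q"])
best(o,(.437,-.310,.15),(0,0,-1),(np.cos(-.394),np.sin(-.394),0))
E
```

```text
1.25 [0.43730766 0.15614726 0.23108299] [-0.80303093  0.12273068  0.3574363   2.05955837 -0.05219794  0.96755103
 -0.06576355]
1 [-0.3, -466.1, -81.1] [-0.0001, 0.0001, -0.7467]
-1 [-0.3, -466.1, -81.1] [-0.0001, -0.0002, 2.3949]
```

Call:
drive_tool(
  slide=[
    [0,-47,0],
    [0,-94,0],
    [0,-141,0],
    [0,-188,0],
    [0,-235,-10],
    [0,-282,-20],
    [0,-329,-40],
    [0,-376,-60],
    [0,-423,-70],
    [0,-466,-81],
  ],
  turn=[
    [0,0,-0.08],
    [0,0,-0.16],
    [0,0,-0.24],
    [0,0,-0.32],
    [0,0,-0.4],
    [0,0,-0.48],
    [0,0,-0.56],
    [0,0,-0.64],
    [0,0,-0.7],
    [0,0,-0.7467],
  ],
  gripper=[1,1,1,1,1,1,1,1,1,1],
)

```text
t: 2.25
eef_pos: [0.437, -0.312, 0.1494]
tool_rot: [0.693, 0.139, 0.693, -0.139]
contact_force: [0.7, 1.1, 0.6]
gripper_width: 1.002
```

```bash
cat >> h.py <<'E'
def wristpic(bot,out,polys=()):
    c=dict(bot.read_camera("wrist"));c["fish"]=1
    im=cv2.cvtColor(c["color"],cv2.COLOR_RGB2BGR);cv2.imwrite(out.replace(".png","_raw.png"),im)
    for l in polys:
        l=np.concatenate([np.linspace(l[i],l[i+1],12) for i in range(len(l)-1)])
        uv=proj(c,l).astype(np.int32);cv2.polylines(im,[uv.reshape(-1,1,2)],False,(0,0,255),1,cv2.LINE_AA)
    cv2.imwrite(out,im);return c
def wpoly(ch): return [ch[[0,1,2,3,4,0]],ch[[5,6,7,8,9,5]]]+[ch[[i,i+5]] for i in range(5)]
E
python3 - <<'E'
from h import *
from station import bot
o=bot.get_obs();print(o["t"],o["eef_pos"],o["q"])
best(o,(.437,-.310,.01),(0,0,-1),(np.cos(-.394),np.sin(-.394),0))
wristpic(bot,"pics/w1.png",wpoly(place(W,.4453,-.2895,-.394)))
E
```

```text
2.25 [ 0.43696691 -0.31202816  0.14939483] [-0.04890783  0.42167848  0.70446665  1.99974821 -0.36169915  0.84572388
  0.46008081]
1 [0.0, 2.0, -139.4] [0.0002, -0.0001, 0.0025]
-1 [0.0, 2.0, -139.4] [-0.0001, -0.0004, -3.1391]
```

View pics/w1.png

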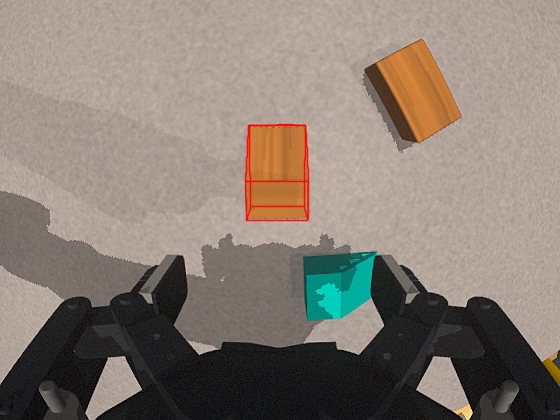

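Call:
drive_tool(
  slide=[
    [0,1,-35],
    [0,2,-75],
    [0,2,-110],
    [0,2,-130],
    [0,2,-141],
    [0,2,-141],
    [0,2,-141],
  ],
  turn=[
    [0,0,0],
    [0,0,0],
    [0,0,0],
    [0,0,0],
    [0,0,0],
    [0,0,0],
    [0,0,0],
  ],
  gripper=[1,1,1,1,1,1,1],
  squeeze=45,
)

```text
t: 3.0
eef_pos: [0.4355, -0.318, 0.0087]
tool_rot: [0.693, 0.14, 0.692, -0.145]
contact_force: [-0.4, -0.2, -0.2]
gripper_width: 1.001
```

Call:
drive_tool(
  slide=[
    [0,0,0],
    [0,0,0],
    [0,0,0],
    [0,0,0],
    [0,0,0],
    [0,0,0],
    [0,0,0],
    [0,0,0],
  ],
  turn=[
    [0,0,0],
    [0,0,0],
    [0,0,0],
    [0,0,0],
    [0,0,0],
    [0,0,0],
    [0,0,0],
    [0,0,0],
  ],
  gripper=[0,0,0,0,0,0,0,0],
  squeeze=45,
)

```text
t: 3.8
eef_pos: [0.4358, -0.3181, 0.0099]
tool_rot: [0.694, 0.14, 0.692, -0.145]
contact_force: [-3.0, 1.3, 8.5]
gripper_width: 0.582
```

```bash
python3 - <<'E'
from h import *
from station import bot
o=bot.get_obs();print(o["t"],o["eef_pos"],o["gripper_width"],o["contact_force"],q2R(o["tool_rot"]).as_matrix().round(3).tolist())
wristpic(bot,"pics/w2.png",wpoly(place(W,.4453,-.2895,-.394)))
E
```

```text
3.8 [ 0.43583059 -0.31813501  0.00991151] 0.5822473941370779 [-3.03287054  1.27152668  8.47763412] [[0.002, 0.395, 0.919], [-0.007, 0.919, -0.395], [-1.0, -0.005, 0.004]]
```

View pics/w2.png

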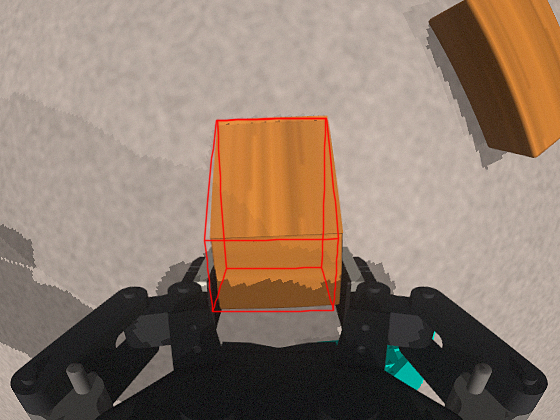

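```bash
python3 - <<'E'
from h import *
from station import bot
o=bot.get_obs();print(o["q"].round(3),o["joint_vel"].round(3),o["joint_torque"].round(2))
E
```

```text
[ 0.113  0.639  0.519  2.061 -0.563  0.577  0.623] [-0.001  0.     0.001  0.001  0.002  0.001 -0.   ] [  0.16 -46.63   8.78 -14.45  -0.23  -0.83  -0.08]
```

Call:
drive_tool(
  slide=[
    [0,0,0],
    [0,0,0],
    [3,7,-1],
    [3,7,-1],
    [3,7,-1],
  ],
  turn=[
    [0,0,0],
    [0,0,0],
    [0,0,0],
    [0,0,0],
    [0,0,0],
  ],
  gripper=[0.8,0.8,0.8,0.8,0.8],
)

```text
t: 4.35
eef_pos: [0.439, -0.3106, 0.0088]
tool_rot: [0.694, 0.14, 0.692, -0.144]
contact_force: [0.5, -0.1, -0.2]
gripper_width: 0.799
```

Call:
drive_tool(
  slide=[
    [0,0,0],
    [0,0,0],
    [0,0,0],
    [0,0,0],
    [0,0,0],
    [0,0,0],
  ],
  turn=[
    [0,0,0],
    [0,0,0],
    [0,0,0],
    [0,0,0],
    [0,0,0],
    [0,0,0],
  ],
  gripper=[0,0,0,0,0,0],
  squeeze=60,
)

```text
t: 4.95
eef_pos: [0.439, -0.3106, 0.009]
tool_rot: [0.694, 0.14, 0.692, -0.144]
contact_force: [-1.0, 1.4, 5.2]
gripper_width: 0.579
```

```bash
python3 - <<'E'
from h import *
from station import bot
o=bot.get_obs();print(o["t"],o["eef_pos"],o["gripper_width"],o["contact_force"])
wristpic(bot,"pics/w3.png",wpoly(place(W,.4470,-.2895,-.394)))
E
```

```text
4.95 [ 0.43903043 -0.31063931  0.00904516] 0.5789129001732981 [-1.02284124  1.44235862  5.17573687]
```

View pics/w3.png

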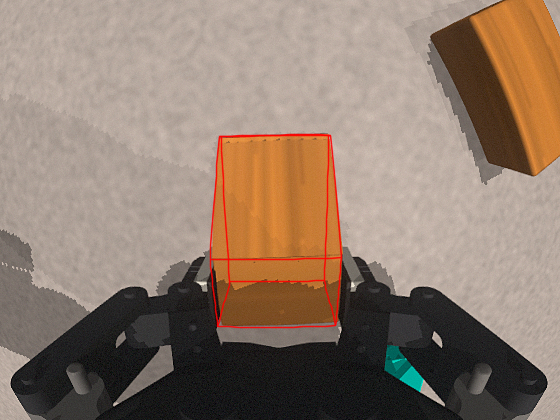

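```bash
cat >> h.py <<'E'
OFF=np.array([.0007,-.0226,.009])
def place_delta(o,b,Y,gap,X=0.0):
    Rb=bedR(b[2]);p=bedpts(np.array([X,Y,gap])+OFF,*b)
    return delta(o,p,toolR(-Rb[:,2],Rb[:,0]))
E
python3 - <<'E'
from h import *
from station import bot
o=bot.get_obs()
print([a.tolist() for a in place_delta(o,(.588,.0815,.029),-.085,.06)])
E
```

```text
[[153.1, 276.0, 89.3], [0.1443, -0.0235, 0.4333]]
```

Call:
drive_tool(
  slide=[
    [0,0,25],
    [0,0,60],
    [8,10,100],
    [30,45,112],
    [55,90,112],
    [80,135,112],
    [105,180,112],
    [125,225,105],
    [145,255,98],
    [153,276,89],
  ],
  turn=[
    [0,0,0],
    [0,0,0],
    [0,0,0.05],
    [0.02,0,0.11],
    [0.04,-0.005,0.17],
    [0.06,-0.01,0.23],
    [0.08,-0.015,0.29],
    [0.1,-0.02,0.35],
    [0.12,-0.02,0.4],
    [0.1443,-0.0235,0.4333],
  ],
  gripper=[0,0,0,0,0,0,0,0,0,0],
)

```text
t: 6.0
eef_pos: [0.5938, -0.0299, 0.0974]
tool_rot: [0.705, 0.038, 0.706, 0.063]
contact_force: [-0.9, -0.6, -1.8]
gripper_width: 0.578
```

Call:
drive_tool(
  slide=[
    [0,0,0],
    [0,0,0],
  ],
  turn=[
    [0,0,0],
    [0,0,0],
  ],
  gripper=[0,0],
)

```text
t: 6.2
eef_pos: [0.5931, -0.0298, 0.0965]
tool_rot: [0.704, 0.037, 0.706, 0.063]
contact_force: [0.2, -0.8, -2.8]
gripper_width: 0.579
```

```bash
python3 - <<'E'
from h import *
from station import bot
o=bot.get_obs();print(o["t"],o["eef_pos"],o["gripper_width"],o["contact_force"],o["q"].round(2))
b=(.588,.0815,.029)
print([a.tolist() for a in place_delta(o,b,-.085,.06)])
R=q2R(o["tool_rot"]).as_matrix();Rc=np.c_[R[:,2],R[:,1],-R[:,0]];ch=(W-OFF)@Rc.T+o["eef_pos"]
wristpic(bot,"pics/w4.png",[bedpts(l,*b) for l in model()]+wpoly(ch))
T=dict(bot.read_camera("top"));draw(T,b,ch,(205,140,345,245),5,"pics/t4.png")
E
```

```text
6.2 [ 0.59307786 -0.02980554  0.09653674] 0.5793646923946929 [ 0.18165965 -0.79171889 -2.78995283] [-0.3   0.55  0.43  1.88 -0.5   0.84  0.46]
[[-1.0, -4.8, 1.8], [-0.0017, -0.0009, -0.0073]]
```

View pics/w4.png

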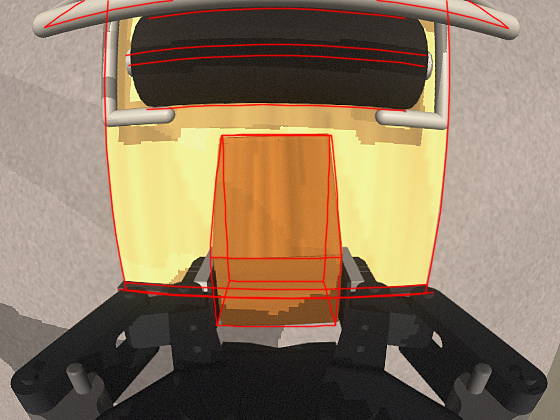

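View pics/w4_raw.png

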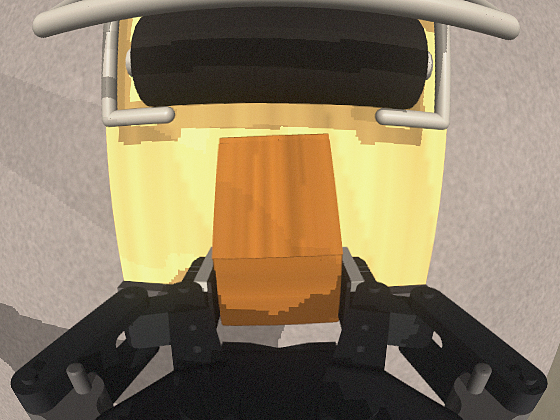

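```bash
python3 - <<'E'
from h import *
from station import bot
o=bot.get_obs();c=dict(bot.read_camera("wrist"));c["fish"]=1
h=cv2.cvtColor(c["color"],cv2.COLOR_RGB2HSV)
m=((h[...,0]>=7)&(h[...,0]<19)&(h[...,1]>150)).astype(np.uint8)
m[:125]=0;m[335:]=0;m[:,:195]=0;m[:,355:]=0
m=cv2.morphologyEx(m,cv2.MORPH_OPEN,np.ones((3,3)))
n,l,st,_=cv2.connectedComponentsWithStats(m);m=(l==1+st[1:,4].argmax()).astype(float)
cv2.imwrite("pics/m5.png",m*255)
R=q2R(o["tool_rot"]).as_matrix();Rc=np.c_[R[:,2],R[:,1],-R[:,0]]
fn=lambda p:(place(W,p[0],p[1],p[2])-OFF)@Rc.T+o["eef_pos"]
print(fit([c],[m],fn,[0,0,0],[(195,125,355,335)]))
fn5=lambda p:((Ro.from_euler('xyz',[p[3],p[4],p[2]]).as_matrix()@W.T).T+[p[0],p[1],p[5]]-OFF)@Rc.T+o["eef_pos"]
cost=lambda p:np.abs(hullmask(proj(c,fn5(p)))-m)[125:335,195:355].sum()/m.sum()
p0=np.zeros(6);s=minimize(cost,p0,method="Nelder-Mead",options=dict(initial_simplex=np.vstack([p0,np.diag([.003,.003,.05,.05,.05,.003])]),xatol=1e-4,fatol=1e-4,maxiter=900))
print(s.x.round(4),s.fun)
# toes
uv=np.array([[175,116],[377,118]],float)
def res(p):
    return (proj(c,bedpts([[-.062,-.033,.028],[.062,-.033,.028]],p[0],p[1],.029))-uv).ravel()
s=least_squares(res,[.588,.0815]);print(s.x,s.fun)
E
```

```text
(array([9.74272884e-05, 2.60951981e-04, 3.47113154e-02]), np.float64(0.019897431694408944))
[-0.0003 -0.      0.0282 -0.0004  0.0188 -0.0014] 0.013205306505412285
[0.58829634 0.07991207] [-7.24879756  0.64358935  7.25923331 -0.89910437][ WARN:0@1.428] global loadsave.cpp:1063 imwrite_ Unsupported depth image for selected encoder is fallbacked to CV_8U.
```

View pics/t4.png

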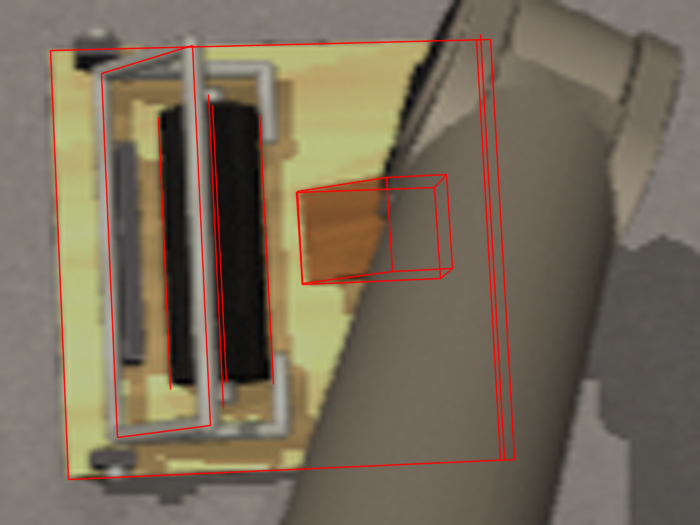

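```bash
cat >> h.py <<'E'
B=(.5883,.0812,.029)
def place_delta(o,b,Y,gap,X=0.0):
    Rt=bedR(b[2])@Ro.from_euler('z',-.03).as_matrix();p=bedpts([X,Y,gap],*b)[...]+Rt@OFF
    return delta(o,p,toolR(-Rt[:,2],Rt[:,0]))
def frc(o,b): return (bedR(b[2]).T@o["contact_force"]).round(2)
def chpos(o,b):
    R=q2R(o["tool_rot"]).as_matrix();Rc=np.c_[R[:,2],R[:,1],-R[:,0]]
    return (bedR(b[2]).T@(o["eef_pos"]-Rc@OFF-[b[0],b[1],.045])*1000).round(2)
E
python3 - <<'E'
from h import *
from station import bot
o=bot.get_obs()
for g in(.03,.006):print([a.tolist() for a in place_delta(o,B,-.074,g)])
print(frc(o,B),chpos(o,B))
E
```

```text
[[-2.0, 12.0, -27.5], [-0.0011, 0.005, -0.0338]]
[[-2.1, 15.4, -51.2], [-0.0011, 0.005, -0.0338]]
[ 0.01 -0.62 -2.66] [  0.85 -82.15  58.91]
```

Call:
drive_tool(
  slide=[
    [-1,6,-14],
    [-2,12,-27],
    [-2,14,-40],
    [-2,15.5,-47],
    [-2,15.5,-51],
    [-2,15.5,-51],
    [-2,15.5,-51],
  ],
  turn=[
    [0,0,-0.03],
    [0,0.005,-0.034],
    [0,0.005,-0.034],
    [0,0.005,-0.034],
    [0,0.005,-0.034],
    [0,0.005,-0.034],
    [0,0.005,-0.034],
  ],
  gripper=[0,0,0,0,0,0,0],
)

```text
t: 7.05
eef_pos: [0.5915, -0.0168, 0.0468]
tool_rot: [0.704, 0.05, 0.707, 0.049]
contact_force: [0.2, 0.6, -3.2]
gripper_width: 0.577
```

```bash
python3 - <<'E'
from h import *
from station import bot
o=bot.get_obs()
for g in(.003,0):print([a.tolist() for a in place_delta(o,B,-.074,g)])
print(frc(o,B),chpos(o,B))
R=q2R(o["tool_rot"]).as_matrix();Rc=np.c_[R[:,2],R[:,1],-R[:,0]];ch=(place(W,0,0,.03)-OFF)@Rc.T+o["eef_pos"]
wristpic(bot,"pics/w6.png",[bedpts(l,*B) for l in model()]+wpoly(ch))
E
```

```text
[[-0.4, 0.7, -3.4], [-0.0009, 0.0004, 0.0005]]
[[-0.4, 1.1, -6.4], [-0.0009, 0.0004, 0.0005]]
[ 0.23  0.14 -3.25] [  0.37 -74.23   6.52]
```

View pics/w6.png

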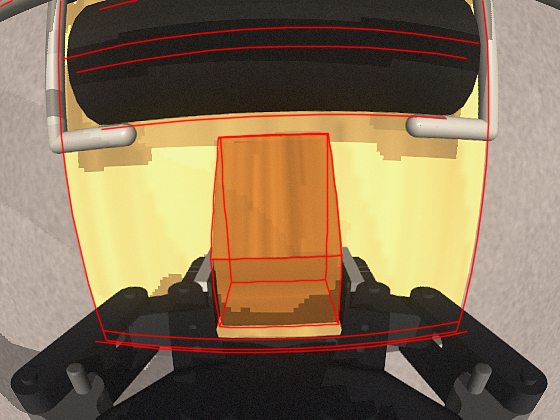

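```bash
python3 - <<'E'
from h import *
from station import bot
c=dict(bot.read_camera("wrist"));c["fish"]=1
for X in(-.062,0,.062):print(proj(c,bedpts([[X,-.033,.028],[X,-.038,.028]],*B)).round(1).tolist())
print(proj(c,bedpts([[x,-.037,.008] for x in(-.025,0,.025)],*B)).round(1).tolist())
print(proj(c,bedpts([[x,0,.028] for x in(-.087,.087)],*B)).round(1).tolist())
im=cv2.imread("pics/w6_raw.png");cv2.imwrite("pics/c6.png",cv2.resize(im[90:180,40:500],(1840//3*1,360//3*1)) if 0 else im[90:180,40:500])
E
```

```text
[[127.2, 138.4], [128.2, 149.9]]
[[271.4, 128.3], [271.8, 140.8]]
[[418.7, 128.6], [418.5, 140.3]]
[[218.9, 138.0], [272.6, 135.6], [326.8, 134.4]]
[[76.8, 72.7], [466.5, 58.5]]
```

View pics/c6.png

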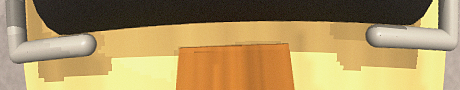

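Call:
drive_tool(
  slide=[
    [-0.5,1,-3],
    [-0.7,1,-5],
    [-0.8,1,-6],
    [-0.8,1,-7],
    [-0.8,1,-7],
  ],
  turn=[
    [0,0,0],
    [0,0,0],
    [0,0,0],
    [0,0,0],
    [0,0,0],
  ],
  gripper=[0,0,0,0,0],
)

```text
t: 7.65
eef_pos: [0.5908, -0.0156, 0.0404]
tool_rot: [0.704, 0.051, 0.707, 0.049]
contact_force: [-2.7, 0.5, 2.0]
gripper_width: 0.579
```

```bash
python3 - <<'E'
from h import *
from station import bot
o=bot.get_obs();print(o["t"],frc(o,B),chpos(o,B),o["torque"])
E
```

```text
7.65 [-2.64  0.8   1.86] [ -0.36 -73.92  -0.  ] [-0.04731519  0.41625413  0.05308946]
```

Call:
drive_tool(
  slide=[
    [-0.1,4,0.5],
    [-0.2,8,1.1],
    [-0.35,12,1.6],
    [-0.4,15,2.1],
    [-0.4,15,2.1],
  ],
  turn=[
    [0,0,0],
    [0,0,0],
    [0,0,0],
    [0,0,0],
    [0,0,0],
  ],
  gripper=[0,0,0,0,0],
)

```text
t: 8.15
eef_pos: [0.5905, 0.0003, 0.0427]
tool_rot: [0.704, 0.05, 0.706, 0.05]
contact_force: [1.0, 0.8, -0.8]
gripper_width: 0.577
```

```bash
cat > st.py <<'E'
from h import *
from station import bot
o=bot.get_obs();print(o["t"],frc(o,B),chpos(o,B),o["gripper_width"])
E
python3 st.py
```

```text
8.15 [ 1.01  0.62 -0.94] [-1.400e-01 -5.784e+01  4.000e-02] 0.5767317645252595
```

Call:
drive_tool(
  slide=[
    [0,1,0.1],
    [-0.1,2,0.2],
    [-0.1,3,0.3],
    [-0.1,4,0.5],
    [-0.1,5,0.6],
    [-0.2,6,0.7],
    [-0.2,7,0.9],
    [-0.2,7,0.9],
  ],
  turn=[
    [0,0,0],
    [0,0,0],
    [0,0,0],
    [0,0,0],
    [0,0,0],
    [0,0,0],
    [0,0,0],
    [0,0,0],
  ],
  gripper=[0,0,0,0,0,0,0,0],
)

```text
t: 8.95
eef_pos: [0.5904, 0.0068, 0.0436]
tool_rot: [0.704, 0.05, 0.706, 0.05]
contact_force: [0.3, -2.8, -2.9]
gripper_width: 0.578
```

```bash
python3 st.py
```

```text
8.95 [ 0.23 -3.19 -2.49] [-6.000e-02 -5.128e+01 -1.000e-02] 0.5775223570105521
```

Call:
drive_tool(
  slide=[
    [0,1,0.1],
    [0,2,0.2],
    [0,2,0.2],
  ],
  turn=[
    [0,0,0],
    [0,0,0],
    [0,0,0],
  ],
  gripper=[0,0,0],
)

```text
t: 9.25
eef_pos: [0.5904, 0.0084, 0.0438]
tool_rot: [0.704, 0.05, 0.706, 0.049]
contact_force: [-0.1, -4.4, -0.5]
gripper_width: 0.582
```

Call:
drive_tool(
  slide=[
    [0,1,0.1],
    [0,2,0.2],
    [0,2,0.2],
  ],
  turn=[
    [0,0,0],
    [0,0,0],
    [0,0,0],
  ],
  gripper=[0,0,0],
)

```text
t: 9.55
eef_pos: [0.5904, 0.0105, 0.0441]
tool_rot: [0.704, 0.05, 0.706, 0.049]
contact_force: [-0.2, -5.3, -0.1]
gripper_width: 0.579
```

Call:
drive_tool(
  slide=[
    [0,1,0.1],
    [0,2,0.2],
    [0,2,0.2],
  ],
  turn=[
    [0,0,0],
    [0,0,0],
    [0,0,0],
  ],
  gripper=[0,0,0],
)

```text
t: 9.85
eef_pos: [0.5905, 0.0127, 0.0444]
tool_rot: [0.704, 0.05, 0.706, 0.05]
contact_force: [0.4, -4.2, -0.3]
gripper_width: 0.577
```

```bash
python3 st.py
```

```text
9.85 [ 0.24 -4.25  0.26] [  0.17 -45.3   -0.05] 0.5765037134941768
```

Call:
drive_tool(
  slide=[
    [0,1,0.1],
    [-0.1,2,0.3],
    [-0.1,2,0.3],
  ],
  turn=[
    [0,0,0],
    [0,0,0],
    [0,0,0],
  ],
  gripper=[0,0,0],
)

```text
t: 10.15
eef_pos: [0.5904, 0.0151, 0.0447]
tool_rot: [0.704, 0.05, 0.706, 0.05]
contact_force: [-0.5, -3.2, -0.0]
gripper_width: 0.577
```

Call:
drive_tool(
  slide=[
    [0,1,0.1],
    [-0.1,2,0.3],
    [-0.1,2,0.3],
  ],
  turn=[
    [0,0,0],
    [0,0,0],
    [0,0,0],
  ],
  gripper=[0,0,0],
)

```text
t: 10.45
eef_pos: [0.5903, 0.0174, 0.045]
tool_rot: [0.704, 0.05, 0.706, 0.05]
contact_force: [-0.0, -4.0, -0.5]
gripper_width: 0.576
```

```bash
python3 st.py
```

```text
10.45 [-0.12 -4.05  0.05] [ 1.400e-01 -4.056e+01 -4.000e-02] 0.5762045542533606
```

Call:
drive_tool(
  slide=[
    [0,1,0.1],
    [0,1,0.1],
    [0,1,0.1],
  ],
  turn=[
    [0,0,0],
    [0,0,0],
    [0,0,0],
  ],
  gripper=[0,0,0],
)

```text
t: 10.75
eef_pos: [0.5904, 0.0185, 0.0452]
tool_rot: [0.704, 0.05, 0.706, 0.05]
contact_force: [-0.2, -3.9, -0.6]
gripper_width: 0.581
```

Call:
drive_tool(
  slide=[
    [0,1,0.1],
    [0,1,0.1],
    [0,1,0.1],
  ],
  turn=[
    [0,0,0],
    [0,0,0],
    [0,0,0],
  ],
  gripper=[0,0,0],
)

```text
t: 11.05
eef_pos: [0.5904, 0.0193, 0.0453]
tool_rot: [0.704, 0.05, 0.706, 0.05]
contact_force: [-0.3, -5.1, 0.1]
gripper_width: 0.577
```

```bash
python3 st.py;  python3 - <<'E'
from h import *
from station import bot
wristpic(bot,"pics/w7.png",[bedpts(l,*B) for l in model()])
E
```

```text
11.05 [-0.49 -5.04  0.79] [  0.24 -38.66  -0.04] 0.5772475086806117
```

View pics/w7_raw.png

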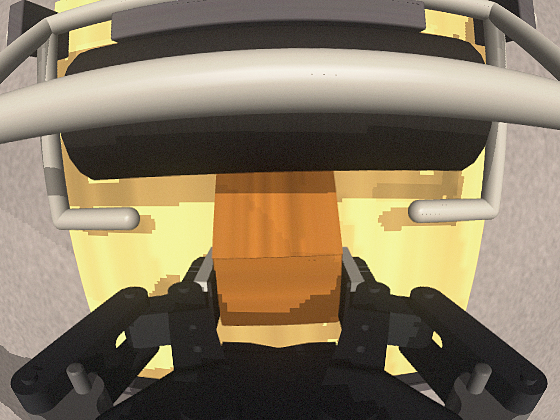

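Call:
drive_tool(
  slide=[
    [0,1,0.1],
    [0,1,0.1],
    [0,1,0.1],
  ],
  turn=[
    [0,0,0],
    [0,0,0],
    [0,0,0],
  ],
  gripper=[0,0,0],
)

```text
t: 11.4
eef_pos: [0.5903, 0.0195, 0.0453]
tool_rot: [0.704, 0.05, 0.706, 0.049]
contact_force: [0.7, -7.2, -0.5]
gripper_width: 0.578
```

Call:
drive_tool(
  slide=[
    [0,1,0.1],
    [0,1,0.1],
    [0,1,0.1],
  ],
  turn=[
    [0,0,0],
    [0,0,0],
    [0,0,0],
  ],
  gripper=[0,0,0],
)

```text
t: 11.7
eef_pos: [0.5903, 0.0195, 0.0453]
tool_rot: [0.705, 0.05, 0.706, 0.049]
contact_force: [0.3, -5.2, -1.6]
gripper_width: 0.575
```

```bash
python3 st.py
```

```text
11.7 [ 0.17 -5.35 -0.89] [  0.23 -38.48  -0.1 ] 0.5747370468999409
```

Call:
drive_tool(
  slide=[
    [0,1,0.1],
    [0,2,0.3],
    [0,3,0.4],
    [0,3,0.4],
  ],
  turn=[
    [0,0,0],
    [0,0,0],
    [0,0,0],
    [0,0,0],
  ],
  gripper=[0,0,0,0],
)

```text
t: 12.1
eef_pos: [0.5902, 0.0196, 0.0454]
tool_rot: [0.705, 0.049, 0.706, 0.047]
contact_force: [0.0, -11.3, -3.0]
gripper_width: 0.577
```

```bash
python3 st.py
```

```text
12.1 [ -0.31 -11.62  -1.42] [  0.16 -38.36  -0.09] 0.5774462885506828
```

Call:
drive_tool(
  slide=[
    [0,4,0.6],
    [0,5,0.7],
    [0,6,0.8],
    [0,6,0.8],
    [0,6,0.8],
  ],
  turn=[
    [0,0,0],
    [0,0,0],
    [0,0,0],
    [0,0,0],
    [0,0,0],
  ],
  gripper=[0,0,0,0,0],
)

```text
t: 12.6
eef_pos: [0.59, 0.0198, 0.0459]
tool_rot: [0.705, 0.049, 0.706, 0.043]
contact_force: [-0.4, -17.0, -2.5]
gripper_width: 0.577
```

```bash
python3 st.py
```

```text
12.6 [ -0.91 -17.18  -0.14] [  0.1  -38.22   0.19] 0.5772912690280257
```

Call:
drive_tool(
  slide=[
    [0,6,0.8],
    [0,7,0.9],
    [0,7.5,0.9],
    [0,7.5,0.9],
    [0,7.5,0.9],
    [0,7.5,0.9],
    [0,7.5,0.9],
    [0,7.5,0.9],
    [0,7.5,0.9],
    [0,7.5,0.9],
  ],
  turn=[
    [0,0,0],
    [0,0,0],
    [0,0,0],
    [0,0,0],
    [0,0,0],
    [0,0,0],
    [0,0,0],
    [0,0,0],
    [0,0,0],
    [0,0,0],
  ],
  gripper=[0,0,0,0,0,0,0,0,0,0],
)

```text
t: 13.6
eef_pos: [0.5898, 0.0198, 0.0464]
tool_rot: [0.706, 0.047, 0.706, 0.039]
contact_force: [0.1, -20.3, -2.9]
gripper_width: 0.579
```

Call:
drive_tool(
  slide=[
    [0,7.5,0.8],
    [0,7.5,0.8],
    [0,7.5,0.8],
    [0,7.5,0.8],
    [0,7.5,0.8],
    [0,7.5,0.8],
    [0,7.5,0.8],
    [0,7.5,0.8],
  ],
  turn=[
    [0,0,0],
    [0,0,0],
    [0,0,0],
    [0,0,0],
    [0,0,0],
    [0,0,0],
    [0,0,0],
    [0,0,0],
  ],
  gripper=[0,0,0,0,0,0,0,0],
)

```text
t: 14.4
eef_pos: [0.5896, 0.0198, 0.0469]
tool_rot: [0.706, 0.046, 0.705, 0.034]
contact_force: [-0.2, -19.9, -1.7]
gripper_width: 0.576
```

```bash
python3 st.py;python3 - <<'E'
from h import *
from station import bot
wristpic(bot,"pics/w8.png",[bedpts(l,*B) for l in model()])
E
```

```text
14.4 [ -0.75 -19.93   1.12] [ -0.07 -38.2    0.8 ] 0.5762743499432681
```

View pics/w8_raw.png

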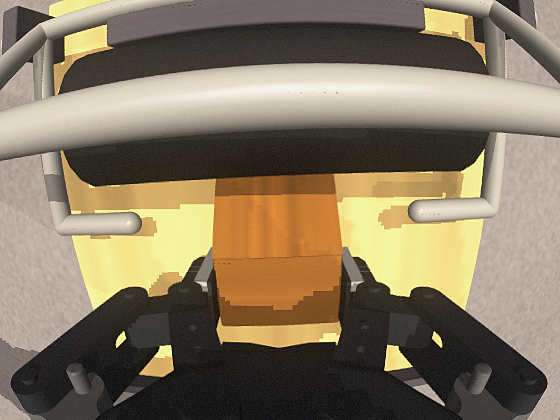

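```bash
python3 - <<'E'
from h import *
from station import bot
o=bot.get_obs();print([a.tolist() for a in place_delta(o,B,-.0382,0)]);print(q2R(o["tool_rot"]).as_matrix().round(3).tolist(),bedR(.029).round(3).tolist())
E
```

```text
[[0.5, -0.0, -1.4], [0.0268, 0.0044, 0.0161]]
[[0.002, 0.017, 1.0], [0.113, 0.993, -0.017], [-0.994, 0.113, 0.0]] [[1.0, -0.029, 0.004], [0.029, 0.99, -0.139], [0.0, 0.14, 0.99]]
```

Call:
drive_tool(
  slide=[
    [0.2,5,0],
    [0.4,3.5,-0.8],
    [0.5,2.5,-1.2],
    [0.5,2.5,-1.2],
    [0.5,2.5,-1.2],
  ],
  turn=[
    [0.01,0.002,0.005],
    [0.02,0.004,0.01],
    [0.027,0.004,0.015],
    [0.027,0.004,0.015],
    [0.027,0.004,0.015],
  ],
  gripper=[0,0,0,0,0],
)

```text
t: 14.95
eef_pos: [0.5902, 0.0197, 0.0454]
tool_rot: [0.704, 0.05, 0.706, 0.047]
contact_force: [0.3, -10.4, -2.0]
gripper_width: 0.576
```

```bash
python3 st.py;python3 - <<'E'
from h import *
from station import bot
o=bot.get_obs();print([a.tolist() for a in place_delta(o,B,-.0382,0)])
E
```

```text
14.95 [ -0.03 -10.57  -0.55] [  0.14 -38.32  -0.08] 0.5758726319378387
[[-0.1, 0.1, 0.0], [0.0025, 0.0009, 0.0035]]
```

Call:
drive_tool(
  slide=[
    [0,2,0.2],
    [0,1.5,0.2],
    [0,1,0.2],
    [0,0,0],
    [0,0,0],
  ],
  turn=[
    [0,0,0],
    [0,0,0],
    [0,0,0],
    [0,0,0],
    [0,0,0],
  ],
  gripper=[0.62,0.66,0.72,0.78,0.78],
)

```text
t: 15.45
eef_pos: [0.5902, 0.0201, 0.0454]
tool_rot: [0.704, 0.05, 0.706, 0.047]
contact_force: [0.1, -0.3, 0.2]
gripper_width: 0.779
```

```bash
python3 st.py;python3 - <<'E'
from h import *
from station import bot
ch=bedpts(place(W,0,-.0382,0),*B)
wristpic(bot,"pics/w9.png",[bedpts(l,*B) for l in model()[:4]]+wpoly(ch))
E
```

```text
15.45 [ 0.07 -0.27  0.21] [  0.16 -37.88  -0.09] 0.7786727483843167
```

View pics/w9.png

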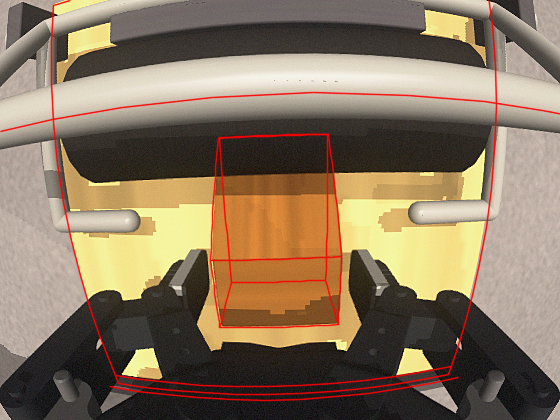

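```bash
cat >> h.py <<'E'
def bar_delta(o,b,p,sg=1,tilt=0.0):
    Rb=bedR(b[2])@Ro.from_euler('x',tilt).as_matrix();return delta(o,bedpts(np.array(p)/1e3,*b),toolR(-Rb[:,2],sg*Rb[:,1]))
E
python3 - <<'E'
from h import *
from station import bot
o=bot.get_obs();print(o["q"].round(2))
for s in(1,-1):print([a.tolist() for a in bar_delta(o,B,(0,0,190),s)])
E
```

```text
[-0.36  0.61  0.4   1.92 -0.56  0.73  0.4 ]
[[-1.1, 34.7, 187.7], [0.0072, -0.221, 1.5886]]
[[-1.1, 34.7, 187.7], [-0.0035, 0.2138, -1.5227]]
```

Call:
drive_tool(
  slide=[
    [0,-3,20],
    [0,-8,55],
    [0,-14,100],
    [0,-12,145],
    [0,5,175],
    [0,20,188],
    [-1,35,188],
    [-1,35,188],
    [-1,35,188],
    [-1,35,188],
  ],
  turn=[
    [0,0,0],
    [0,0,0],
    [0,0,0],
    [0,0.02,-0.14],
    [0,0.04,-0.28],
    [0,0.06,-0.42],
    [0,0.08,-0.56],
    [0,0.1,-0.7],
    [0,0.12,-0.84],
    [0,0.138,-0.98],
  ],
  gripper=[0.78,0.78,0.78,0.78,0.78,0.78,0.78,0.78,0.78,0.78],
)

```text
t: 16.5
eef_pos: [0.589, 0.0554, 0.2335]
tool_rot: [0.594, 0.381, 0.644, -0.295]
contact_force: [0.1, 0.7, -0.7]
gripper_width: 0.776
```

```bash
python3 - <<'E'
from h import *
from station import bot
o=bot.get_obs();print(o["q"].round(2))
print([a.tolist() for a in bar_delta(o,B,(0,12,160),-1)])
E
```

```text
[-0.69  0.42  0.76  1.8  -0.48  1.09 -0.74]
[[-0.4, 15.4, -28.4], [-0.0035, 0.0767, -0.5373]]
```

Call:
drive_tool(
  slide=[
    [0,5,0],
    [0,10,-5],
    [0,15,-15],
    [0,15,-28],
    [0,15,-28],
    [0,15,-28],
  ],
  turn=[
    [0,0.02,-0.14],
    [0,0.04,-0.28],
    [0,0.06,-0.42],
    [-0.0035,0.0767,-0.537],
    [-0.0035,0.0767,-0.537],
    [-0.0035,0.0767,-0.537],
  ],
  gripper=[0.5,0.5,0.5,0.5,0.5,0.5],
)

```text
t: 17.1
eef_pos: [0.5889, 0.0704, 0.2056]
tool_rot: [0.471, 0.525, 0.542, -0.456]
contact_force: [0.1, 0.0, 1.0]
gripper_width: 0.5
```

```bash
python3 - <<'E'
from h import *
from station import bot
o=bot.get_obs();print(o["t"],o["q"].round(2))
print([a.tolist() for a in bar_delta(o,B,(0,12,160),-1)])
ch=bedpts(place(W,0,-.0382,0),*B)
c=wristpic(bot,"pics/w10.png",[bedpts(l,*B) for l in model()[:7]]+wpoly(ch))
T=dict(bot.read_camera("top"));draw(T,B,ch,(205,140,345,245),5,"pics/t10.png")
E
```

```text
17.1 [-0.78  0.49  0.86  1.83 -0.59  1.07 -1.2 ]
[[-0.3, 0.4, -0.5], [0.0003, 0.0, -0.0034]]
```

View pics/w10.png

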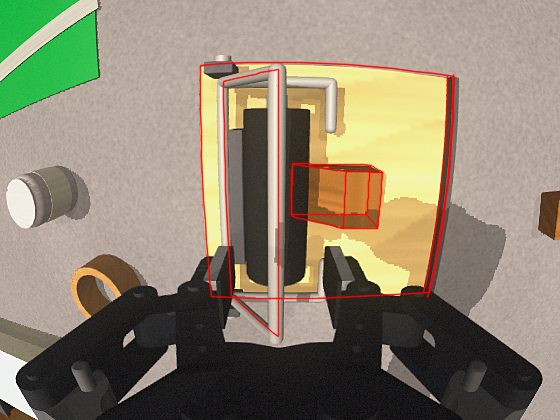

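View pics/t10.png

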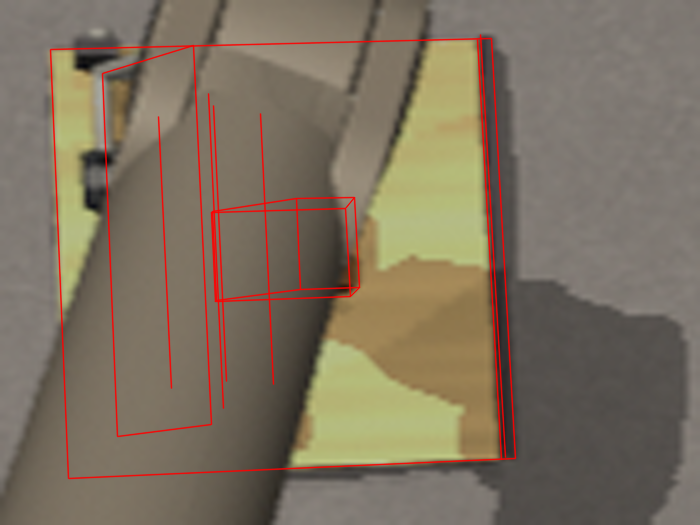

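Call:
drive_tool(
  slide=[
    [0,4,-25],
    [0,8,-50],
    [-0.5,11,-70],
    [-0.5,12,-82],
    [-0.5,12,-82],
  ],
  turn=[
    [0,0,0],
    [0,0,0],
    [0,0,0],
    [0,0,0],
    [0,0,0],
  ],
  gripper=[0.5,0.5,0.5,0.5,0.5],
  squeeze=25,
)

```text
t: 17.7
eef_pos: [0.5882, 0.0821, 0.1234]
tool_rot: [0.471, 0.525, 0.542, -0.456]
contact_force: [-0.2, -0.1, 0.3]
gripper_width: 0.499
```

```bash
cat > sb.py <<'E'
from h import *
from station import bot
import sys
o=bot.get_obs();p=(bedR(B[2]).T@(o["eef_pos"]-[B[0],B[1],.045])*1000).round(1)
print(o["t"],frc(o,B),p,o["gripper_width"])
g=p+[0,0,18.7];print("hold pt angle from hinge",np.degrees(np.arctan2(g[2]-28,g[1]-58)),np.hypot(g[2]-28,g[1]-58))
if len(sys.argv)>1: print([a.tolist() for a in bar_delta(o,B,eval(sys.argv[1]),-1)])
E
python3 sb.py "(0,12,78)"
```

```text
17.7 [-0.2  -0.02  0.31] [-0.1 11.9 77.5] 0.49920760678541953
hold pt angle from hinge 124.05684816624675 82.3191958172576
[[0.1, 0.1, 0.5], [-0.0002, -0.0004, -0.0031]]
```

Close on the bar.

Call:
drive_tool(
  slide=[
    [0,0,0],
    [0,0,0],
    [0,0,0],
    [0,0,0],
    [0,0,0],
    [0,0,0],
    [0,0,0],
  ],
  turn=[
    [0,0,0],
    [0,0,0],
    [0,0,0],
    [0,0,0],
    [0,0,0],
    [0,0,0],
    [0,0,0],
  ],
  gripper=[0,0,0,0,0,0,0],
  squeeze=25,
)

```text
t: 18.4
eef_pos: [0.589, 0.0835, 0.1248]
tool_rot: [0.471, 0.526, 0.543, -0.455]
contact_force: [-1.5, 3.6, 5.3]
gripper_width: 0.132
```

```bash
python3 sb.py; python3 - <<'E'
from h import *
from station import bot
o=bot.get_obs();p0=bedR(B[2]).T@(o["eef_pos"]-[B[0],B[1],.045])*1000
# arc about hinge from closed bar (12,92); displacements in world mm
a0=np.arctan2(64,-46);r=79
for th in np.arange(.1,1.61,.1):
    a=a0-th;d=np.array([0,58+r*np.cos(a)-12,28+r*np.sin(a)-92]);print(round(th,2),(bedR(B[2])@d).round(1).tolist())
E
```

```text
18.4 [-1.4   4.36  4.73] [ 0.8 13.4 78.7] 0.13168005372123928
hold pt angle from hinge 122.72688020086102 82.49557563893957
0.1 [-0.2, 5.8, 5.3]
0.2 [-0.4, 12.3, 9.8]
0.3 [-0.6, 19.2, 13.7]
0.4 [-0.8, 26.4, 16.9]
0.5 [-1.0, 33.9, 19.3]
0.6 [-1.2, 41.6, 21.0]
0.7 [-1.4, 49.5, 21.9]
0.8 [-1.7, 57.4, 22.0]
0.9 [-1.9, 65.2, 21.3]
1.0 [-2.1, 73.0, 19.8]
1.1 [-2.3, 80.6, 17.6]
1.2 [-2.5, 87.9, 14.6]
1.3 [-2.8, 94.8, 10.9]
1.4 [-2.9, 101.4, 6.6]
1.5 [-3.1, 107.5, 1.6]
1.6 [-3.3, 113.1, -4.0]
```

Call:
drive_tool(
  slide=[
    [-0.1,2.9,2.7],
    [-0.2,5.8,5.3],
    [-0.3,9,7.6],
    [-0.4,12.3,9.8],
    [-0.5,15.7,11.8],
    [-0.6,19.2,13.7],
    [-0.8,26.4,16.9],
    [-1,33.9,19.3],
    [-1.2,41.6,21],
    [-1.2,41.6,21],
  ],
  turn=[
    [0,0,0],
    [0,0,0],
    [0,0,0],
    [0,0,0],
    [0,0,0],
    [0,0,0],
    [0,0,0],
    [0,0,0],
    [0,0,0],
    [0,0,0],
  ],
  gripper=[0,0,0,0,0,0,0,0,0,0],
)

```text
t: 19.4
eef_pos: [0.5882, 0.124, 0.1475]
tool_rot: [0.471, 0.526, 0.542, -0.455]
contact_force: [-2.0, -4.2, 5.8]
gripper_width: 0.124
```

```bash
python3 sb.py; python3 - <<'E'
from h import *
from station import bot
wristpic(bot,"pics/w11.png",[bedpts(l,*B) for l in model()[:3]]+wpoly(bedpts(place(W,0,-.0382,0),*B)))
E
```

```text
19.4 [-2.12 -3.25  6.36] [ 1.1 56.7 95.5] 0.12368228535569824
hold pt angle from hinge 90.86402398084695 86.20980222689298
```

View pics/w11.png

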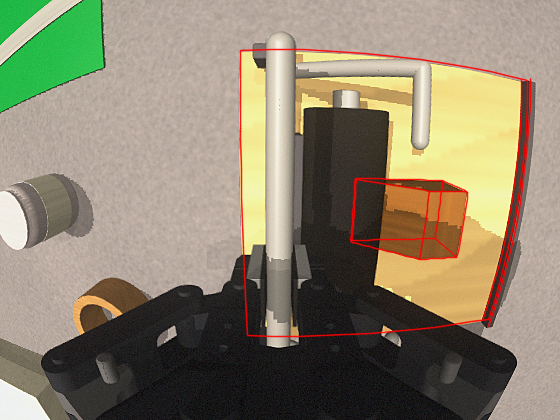

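Call:
drive_tool(
  slide=[
    [-0.2,7.9,0.4],
    [-0.5,15.8,0],
    [-0.7,23.6,-1.2],
    [-0.9,31.4,-3.2],
    [-1.1,39,-5.4],
    [-1.3,46.3,-8.4],
    [-1.6,53.2,-12.1],
    [-1.7,59.8,-16.4],
    [-1.8,62.5,-18.5],
    [-1.8,62.5,-18.5],
  ],
  turn=[
    [0,0,0],
    [0,0,0],
    [0,0,0],
    [0,0,0],
    [0,0,0],
    [0,0,0],
    [0,0,0],
    [0,0,0],
    [0,0,0],
    [0,0,0],
  ],
  gripper=[0,0,0,0,0,0,0,0,0,0],
)

```text
t: 20.45
eef_pos: [0.5867, 0.186, 0.1295]
tool_rot: [0.471, 0.526, 0.542, -0.455]
contact_force: [1.7, -3.5, -1.3]
gripper_width: 0.132
```

```bash
python3 sb.py; python3 - <<'E'
from h import *
from station import bot
wristpic(bot,"pics/w12.png",[bedpts(l,*B) for l in model()[:3]]+wpoly(bedpts(place(W,0,-.0382,0),*B)))
E
```

```text
20.45 [ 1.61 -3.7  -0.79] [  1.4 115.6  69.1] 0.13173873159876207
hold pt angle from hinge 46.073560163886114 83.02891062756393
```

View pics/w12.png

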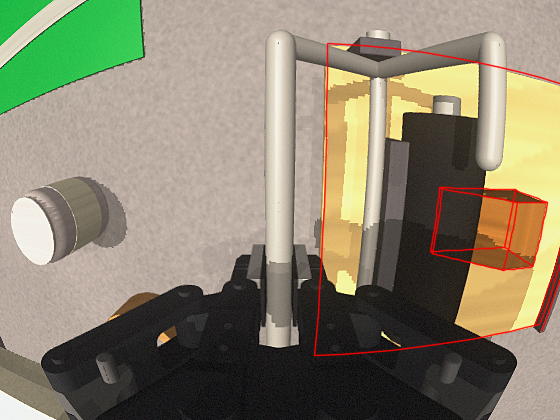

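Call:
drive_tool(
  slide=[
    [0,0,0],
    [0,0,0],
    [0,0,0],
    [0,-3,20],
    [0,-7,50],
    [0,-13,90],
    [-20,-18,130],
    [-40,-20,160],
  ],
  turn=[
    [0,0,0],
    [0,0,0],
    [0,0,0],
    [0,0,0],
    [0,0,0],
    [0,0,0],
    [0,0,0],
    [0,0,0],
  ],
  gripper=[0.4,0.5,0.5,0.5,0.5,0.5,0.5,0.5],
)

```text
t: 21.3
eef_pos: [0.547, 0.1654, 0.2918]
tool_rot: [0.471, 0.527, 0.541, -0.455]
contact_force: [0.1, 0.4, 1.3]
gripper_width: 0.501
```

Call:
drive_tool(
  slide=[
    [-20,30,10],
    [-40,70,15],
    [-60,110,20],
    [-80,150,20],
    [-90,190,20],
    [-100,230,20],
    [-100,230,20],
    [-100,230,20],
  ],
  turn=[
    [0,0,0],
    [0,0,0],
    [0,0,0],
    [0,0,0],
    [0,0,0],
    [0,0,0],
    [0,0,0],
    [0,0,0],
  ],
  gripper=[0.5,0.5,0.5,0.5,0.5,0.5,0.5,0.5],
)

```text
t: 22.1
eef_pos: [0.4461, 0.3965, 0.3114]
tool_rot: [0.472, 0.526, 0.542, -0.454]
contact_force: [-0.4, -1.0, -0.2]
gripper_width: 0.499
```

```bash
python3 sb.py; python3 - <<'E'
from h import *
from station import bot
ch=bedpts(place(W,0,-.0382,0),*B)
a=np.arctan2(64,-46)-1.38;y=58+79*np.cos(a);z=28+79*np.sin(a)
import h
m0=h.model
h.model=lambda: m0()[:3]+[np.array([(-100,y,z),(100,y,z),(100,58,28)])/1e3,np.array([(-75,9,56),(75,9,56)])/1e3]
for n in("top","scene"):
    T=dict(bot.read_camera(n));draw(T,B,ch,(190,135,345,245) if n=="top" else (180,200,340,325),5,f"pics/{n}13.png")
    cv2.imwrite(f"pics/{n}13f.png",cv2.cvtColor(T["color"],cv2.COLOR_RGB2BGR))
E
```

```text
22.1 [-0.4  -0.99 -0.04] [-133.   353.3  219.3] 0.4987889264845817
hold pt angle from hinge 35.41820070525031 362.35630255316386
```

View pics/top13.png

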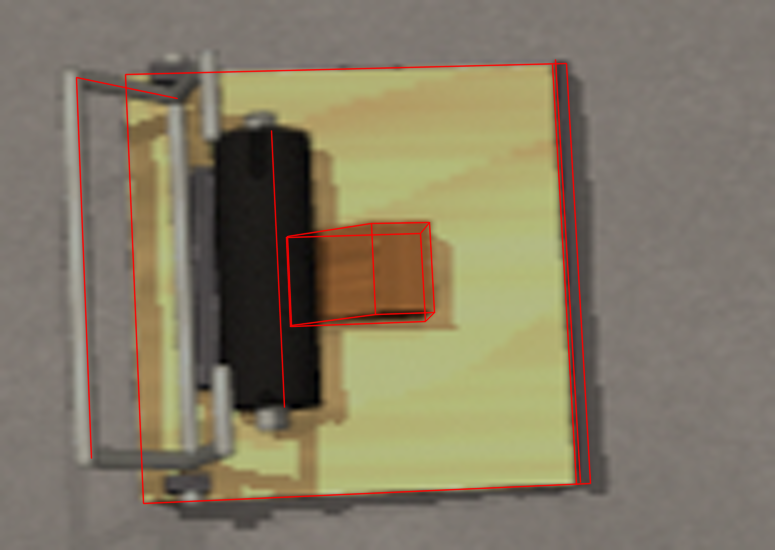

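View pics/scene13.png

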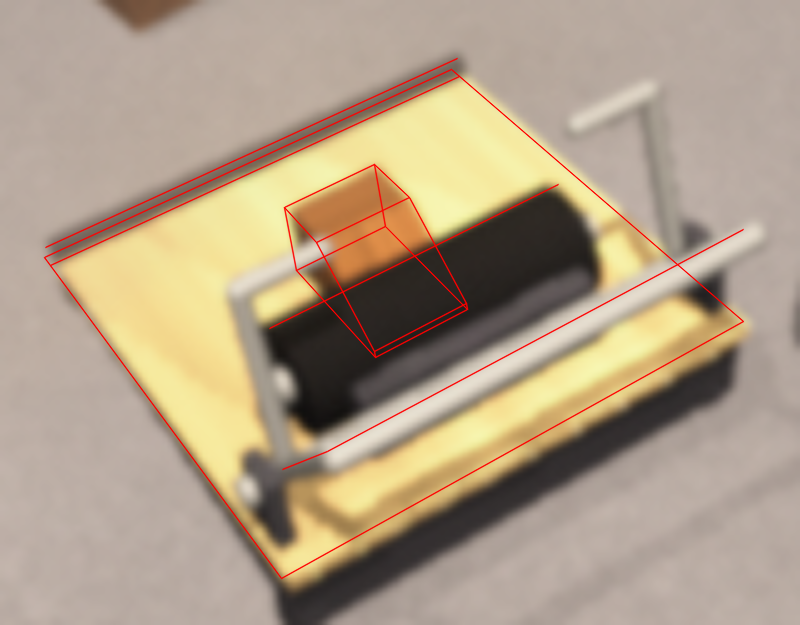

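View pics/top13f.png

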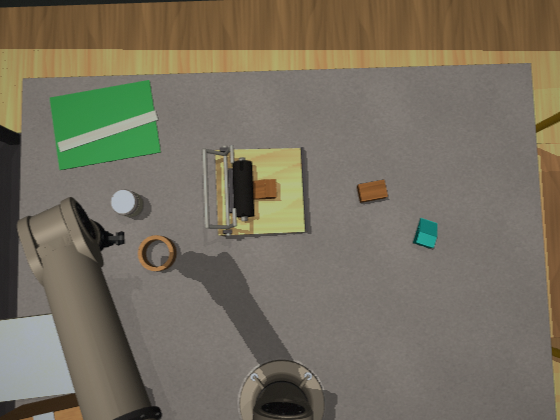

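```bash
python3 - <<'E'
from station import bot
print(bot.get_obs()["contact_force"],bot.hand_in())
E
```

```text
the job is handed in; nothing more can be done
[ 0.13553313 -1.39235406  0.10923289] None
```

I set the wooden wedge on the bed below the roller, about midway between the bail's toes. I pushed it uphill until the roller met the rear stop, swung the bail open by its top bar, and handed the job in at about 22 s.

- **Press:** the wrist read about 20 N uphill for around 1.5 s. Roughly 4–5 N of that was already there while the roller was still rolling, so about 15 N pressed it on the stop. I inferred that net figure from wrist forces and did not measure it at the rubber. The tool pitched about 0.03 rad under this load, and I straightened it before letting go.
- **Bail:** it swung to about 1.38 rad by my estimate and stayed there after release.
- **Last pictures (top and scene):** the wedge is where I left it, within about 1 mm of the middle by the fitted outline. The roller is against the stop and parallel to it, and the bail is up. The block, tin, tape and turquoise look-alike show no visible shift in the top view, and the gripper is clear of everything.

Before the press I had to regrip the wedge once, because the first descent ended about 8 mm off and the wedge shifted about 2 mm on the bench. No check failed.

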